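# Wind the stopper home on the green bottle

## Task

Two hand-cranked stopper presses are fixed on the steel shelf, one holding a green glass bottle and one an amber one. Take hold of the upright black grip on the crank of the green bottle's press and wind the crank clockwise, seen from above, round and round (a little over one turn) until it reaches its stop and the orange stopper is fully home in the bottle's neck, then let go. Leave the amber bottle's crank as it is.

Things in the scene. Friction and masses are not known exactly. Their poses are not given: they have to be found in the camera images.
- green_press: Fixed press with the green bottle. Origin at shelf height below the vertical crank axis, z up; +x runs from the crank along the ram to the lying bottle. Base 460 x 120 x 12 mm (x -65 to 395). White gear housing 100 x 100 mm round the crank axis, top 87 mm up. Bottle 68 mm diameter, axis 55 mm up, mouth at x = 160 mm, foot at 380 mm. The ram pushes the orange stopper in 3.8 mm per radian of crank.
- green_crank (a joint): Angle of the green press's crank, rad, growing clockwise seen from above. At 0 its arm points along the press's +x. Starts between 0 and 1.6; end stop at 7.85 (1.25 turns), stopper then fully home. Takes 2 to 3 N at the grip and stays where left. Aluminium arm 20 mm wide, top 112.5 mm above the shelf; hub 34 mm diameter, top 117 mm above the shelf.
- green_grip: Free-spinning black upright round grip on the green press's crank, 28 mm diameter, 60 mm tall; origin at the centre of its underside, 60 mm from the crank axis and 115 mm above the shelf; its top is 175 mm above the shelf. It spins about its own vertical axis, so the hand need not turn as it goes round.
- amber_grip: The same grip on the other, otherwise identical press, which holds the amber bottle; to be left alone. Origin at the centre of its underside, 115 mm above the shelf, 60 mm from its crank axis.

How it is judged:
By the outcome, as a careful person would: the job done as asked, in the order asked, and still so for the second after the job is handed in, with the robot touching nothing.
It also fails if it takes over 54 s, if anything falls off the work surface, if the arm or the gripper's body presses on something with over 40 N, if the wrist force passes 120 N, or if a joint passes its speed limit or range.

## Robot

A 6-joint arm with a two-finger parallel gripper is mounted at the origin on the work surface. World frame = base frame: x ahead of the robot, y to its left, z up, the work surface at z = 0. Lengths are in m, angles in rad, forces in N, time in s.
With the tool pointing down it reaches from about 0.35 to 0.975 m from the base axis. Payload 7.1 kg.
Tool frame: the origin (TCP) lies midway between the tips of the shut fingers; the grasp point (between the pads) lies 19 mm behind it; z points along the fingers, x is the direction in which the jaws open and shut, and the axes are right-handed (so a half turn about z gives the same grasp; the last joint's range is limited). The gripper opens to 88 mm and grips with 3 to 60 N. Pads are 20 mm wide; open, the fingers measure 115 mm over their backs; the gripper's body (75 mm by 178 mm) begins 61 mm behind the grasp point.
Start: joints at [-1.306, 0.423, 1.63, -0, 1.089, -0.019], TCP at [0.175, -0.6, 0.223] pointing down, gripper open.
Joint ranges: [-3, 3], [-0.9, 2.11], [0.09, 2.58], [-1.31, 4.45], [0.11, 2.69], [-2.54, 2.54]. Speed limits (rad/s): [2.39, 2.39, 3.01, 3.14, 3.14, 3.14].

## Interface

Orientations are given as a unit quaternion [w, x, y, z].
In Python, from station import move_pose, movel, movej, command_gripper, wait, inverse_kinematics, read_camera, camera_info, MotionError, job_done, get_time, get_joint_pos, get_qvel, get_effort, get_tcp_pos, get_ee_rot, get_ft_force, get_ft_torque, get_grip_width gives the robot as it stands. Calls block until the motion is done:
- move_pose(position, orientation): joint-space move of the TCP to a pose.
- movel(position, frame=None, v=0.15, until_force=None): straight line of the TCP; frame=None keeps the orientation; v is the mean speed in m/s. With until_force (N) it stops when the force on the tool has changed by that much, and returns True; else False.
- movej(angles): joint-space move.
- command_gripper(opening): opening from 0.0 (shut) to 1.0 (fully open); the grip force is fixed at half the most; returns when the fingers have stopped.
- wait(seconds).
- inverse_kinematics(position, orientation): joint angles nearest the present ones, or None.
- read_camera(name): name is "side" or "top" or "wrist"; returns the picture (384x512x3 uint8, red, green, blue); there is no depth.
- camera_info(name): a dict with "intrinsics" (3x3 intrinsics, pixels), "T" (4x4, takes a point from camera to world coordinates); the wrist camera has in their place "tool_from_camera" (4x4, takes a point from camera to tool coordinates, whose origin is the TCP and whose axes are the tool frame's). Camera axes: x right, y up, looking along -z (the intrinsics and any distortion apply to the point x, -y, -z); pixel columns grow to the right and rows downward; lengths in m; the calibration is good to about 2 mm. A picture is of the moment at which its call begins: read the wrist's pose just before it. camera_info takes no time and is no camera call.
A pose or a line that the arm cannot do raises MotionError and nothing moves.
- job_done(): hands the job in, once; it reports no verdict.
Readings, each from a call of its own:
- get_time(): time.
- get_joint_pos(): joint angles.
- get_qvel(): joint speeds.
- get_effort(): joint torques, N m.
- get_tcp_pos(): TCP position.
- get_ee_rot(): TCP orientation.
- get_ft_force(): force on the tool from outside, world axes, zero at the start.
- get_ft_torque(): the same for the moment, N m.
- get_grip_width(): opening from 0.0 (shut) to 1.0 (fully open).
Only numpy, scipy, OpenCV 4.12 (cv2) and the standard library are available. Lean on these libraries where they do the work, as an engineer would, in place of code of your own. Each camera call takes 0.05 s, during which the arm holds its last target. There are 200 camera calls.

## Working session

There is one attempt and no reset: what is moved stays moved. The work goes in short steps, each a Python script; the robot and the scene stay as the last script left them, time stands still between calls to the robot, and variables do not carry over. Pictures are saved under pics/ and viewed, about 8 in all and at most 12, crops included, and the job is handed in when it is done.

```bash
mkdir -p pics
python3 - <<'E'
from station import *
import cv2,numpy as np
for n in("top","side"):
    im=read_camera(n);cv2.imwrite(f"pics/{n}0.png",im[:,:,::-1]);c=camera_info(n);print(n,{k:np.round(v,3).tolist() if not isinstance(v,str) else v for k,v in c.items()})
print(get_time(),get_tcp_pos(),get_ee_rot())
E
```

```text
top {'intrinsics': [[409.591, 0.0, 251.854], [0.0, 409.591, 185.134], [0.0, 0.0, 1.0]], 'T': [[-0.022, 0.989, -0.149, 0.423], [-1.0, -0.019, 0.022, 0.005], [0.019, 0.149, 0.989, 1.016], [0.0, 0.0, 0.0, 1.0]]}
side {'intrinsics': [[384.219, 0.0, 250.721], [0.0, 384.219, 193.108], [0.0, 0.0, 1.0]], 'T': [[-0.836, 0.396, -0.381, 0.223], [-0.549, -0.606, 0.576, 0.516], [-0.003, 0.69, 0.723, 0.742], [0.0, 0.0, 0.0, 1.0]]}
0.1 [ 0.17487507 -0.59950712  0.22197626] [-4.25289248e-04  7.99984769e-01 -6.00019907e-01 -5.47404882e-04]
```

View pics/top0.png

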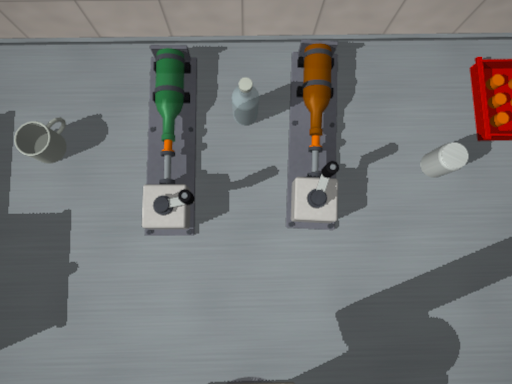

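View pics/side0.png

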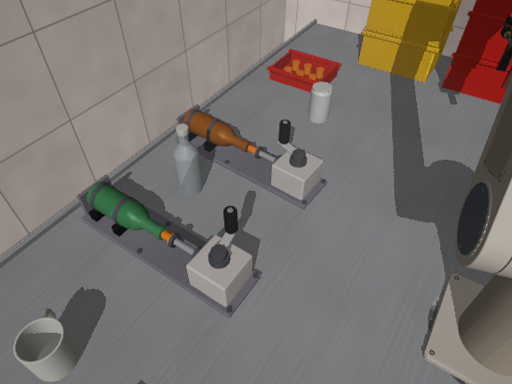

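Top view: the green press is on the left, with its hub near (163,206) and its grip near (186,197). In the side view the hub is near (219,256) and the grip top near (231,210). I'll refine these with masks.

```bash
cat > h.py <<'E'
import numpy as np,cv2
from station import *
def ray(n,u,v):
    c=camera_info(n);K=np.array(c["intrinsics"]);T=np.array(c["T"])
    d=np.linalg.inv(K)@[u,v,1];d=T[:3,:3]@[d[0],-d[1],-d[2]];return T[:3,3],d/np.linalg.norm(d)
def onz(n,u,v,z):
    o,d=ray(n,u,v);return o+d*(z-o[2])/d[2]
def tri(a,b):
    A=0;B=0
    for n,u,v in(a,b):
        o,d=ray(n,u,v);P=np.eye(3)-np.outer(d,d);A=A+P;B=B+P@o
    return np.linalg.solve(A,B)
def proj(n,p):
    c=camera_info(n);T=np.linalg.inv(c["T"]);q=T[:3,:3]@p+T[:3,3];k=np.array(c["intrinsics"])@[q[0],-q[1],-q[2]];return k[:2]/k[2]
E
python3 - <<'E'
from h import *
t=cv2.imread("pics/top0.png");s=cv2.imread("pics/side0.png")
for nm,im,(x0,y0,x1,y1) in(("top",t,(135,170,215,240)),("side",s,(180,195,270,305))):
    c=im[y0:y1,x0:x1];m=(c.max(2)<50).astype(np.uint8)
    n,l,st,ce=cv2.connectedComponentsWithStats(m)
    for i in range(1,n):
        if st[i,4]>25:print(nm,st[i]+[x0,y0,0,0,0],ce[i]+[x0,y0])
    # white housing corners
    w=((c.min(2)>120)).astype(np.uint8);k=max(cv2.findContours(w,0,2)[0],key=cv2.contourArea)
    print(nm,"housing",cv2.minAreaRect(k+np.array([x0,y0])))
g=cv2.inRange(cv2.cvtColor(t,cv2.COLOR_BGR2HSV),(50,120,30),(80,255,255))[:, :230]
print("bottle",cv2.fitLine(np.argwhere(g>0)[:,::-1].astype(np.float32),2,0,.01,.01).ravel())
a=cv2.resize(t[170:240,135:215],(400,350),interpolation=0);b=cv2.resize(s[195:305,180:270],(360,440),interpolation=0)
o=np.zeros((440,760,3),np.uint8);o[:350,:400]=a;o[:,400:]=b;cv2.imwrite("pics/crop.png",o)
E
```

```text
top [179 190  16  15 138] [187.18115942 197.26811594]
top housing ((174.5, 204.5), (69.0, 79.0), 90.0)
side [224 206  14  28 291] [230.48109966 220.43298969]
side housing ((219.31814575195312, 264.131103515625), (54.821510314941406, 65.41239166259766), 33.17851257324219)
bottle [ 1.3725044e-02 -9.9990582e-01  1.6897459e+02  8.9800964e+01]
```

View pics/crop.png

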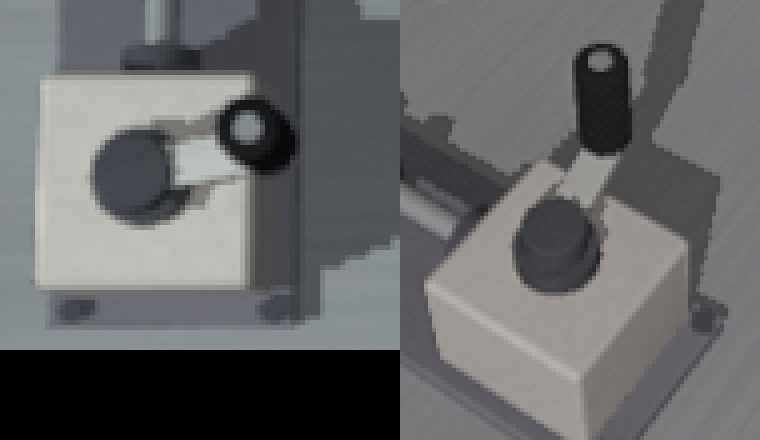

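The crop shows these points. Top view: grip cap (184.4,195.2), hub top disc (161.5,204.2), housing top centre (163.9,206.4). Side view: cap (230,210), hub top (219,252).

Run:
```python
from h import *
r=lambda x:np.round(x,4)
print("grip tri",r(tri(("top",184.4,195.2),("side",230,210))),"onz",r(onz("top",184.4,195.2,.175)),r(onz("side",230,210,.175)))
print("hub tri",r(tri(("top",161.5,204.2),("side",219,252))),"onz",r(onz("top",161.5,204.2,.117)),r(onz("side",219,252,.117)))
L=[(143,185),(185.6,184.4),(184.6,228),(142.4,228)]
H=np.array([onz("top",*p,.087) for p in L]);print("housing",r(H),r(H.mean(0)))
Hs=[(186.5,266.5),(218,235.5),(251.5,255),(224.5,288.5)]
S=np.array([onz("side",*p,.087) for p in Hs]);print("side housing",r(S),r(S.mean(0)))
print("bottle",r(onz("top",170.2,0,.055)),r([onz("top",169-.01373*d,89.8+d,.055) for d in(-30,30)]))
print(get_tcp_pos())
```

```text
grip tri [0.5308 0.1256 0.1761] onz [0.5312 0.1259 0.175 ] [0.5312 0.1248 0.175 ]
hub tri [0.5194 0.1845 0.114 ] onz [0.5198 0.1843 0.117 ] [0.5172 0.1858 0.117 ]
housing [[0.5679 0.2328 0.087 ]
 [0.5674 0.1359 0.087 ]
 [0.4681 0.1379 0.087 ]
 [0.4701 0.2324 0.087 ]] [0.5184 0.1847 0.087 ]
side housing [[0.5648 0.2335 0.087 ]
 [0.5584 0.137  0.087 ]
 [0.4713 0.1396 0.087 ]
 [0.4725 0.2317 0.087 ]] [0.5167 0.1855 0.087 ]
bottle [1.0464 0.1802 0.055 ] [[0.8856 0.181  0.055 ]
 [0.7315 0.1817 0.055 ]]
[ 0.17487507 -0.59950712  0.22197626]
```

The heights agree with a shelf at z=0. Axis is about (0.5185, 0.185), grip about (0.531, 0.1255), radius 60.8 mm (expected 60), start angle about 1.36 rad. Next I approach and grasp.

Run:
```python
from h import *
print("clear bottle neck/foot",onz("top",246,84,.2),onz("side",190,188,0))
G=np.array([.531,.1255])
movel([.175,-.6,.34],v=.25)
best=None
for q in([0,1,0,0],[0,0,1,0]):
    js=[inverse_kinematics([.5185+.06*np.cos(a),.185-.06*np.sin(a),.128],q) for a in np.linspace(0,6.28,9)]
    ok=all(j is not None for j in js);print(q,ok,np.round(js[0],2) if ok else None)
    if ok:
        d=abs(js[0][5]-get_joint_pos()[5])
        if best is None or d<best[0]:best=(d,q)
q=best[1];move_pose([*G,.30],q);print(get_time(),get_tcp_pos())
print(movel([*G,.128],v=.12,until_force=8),get_tcp_pos(),get_ft_force())
cv2.imwrite("pics/pre.png",cv2.hconcat([read_camera("side")[120:320,120:376],read_camera("wrist")[92:292,128:384]])[:,:,::-1])
print(get_time(),q)
```

```text
clear bottle neck/foot [ 0.7600122  -0.00560249  0.2       ] [ 0.76261334 -0.00091038  0.        ]
[0, 1, 0, 0] True [ 0.29  0.52  1.73 -0.    0.89  0.29]
[0, 0, 1, 0] False None
3.5667 [0.53120979 0.12487247 0.30002309]
False [0.53148958 0.12561584 0.12865904] [-0.18537163 -0.56172309 -0.27875771]
5.25 [0, 1, 0, 0]
```

View pics/pre.png

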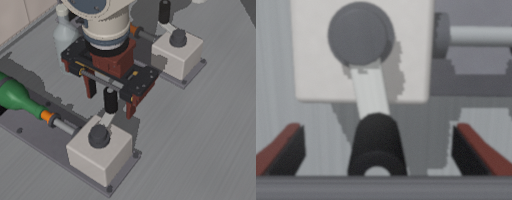

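The grip stands between the open fingers: in the wrist view it is at about (378,150), with the fingers at about 290 and 460. I'll close and start winding in small arcs while watching the force.

```bash
cat >> h.py <<'E'
C=np.array([.5185,.185]);R=.06
def wind(a0,a1,n,Rr=R,C=C,v=.1):
    for a in np.linspace(a0,a1,n+1)[1:]:
        hit=movel([C[0]+Rr*np.cos(a),C[1]-Rr*np.sin(a),.128],v=v,until_force=25)
        p=get_tcp_pos();f=get_ft_force()
        print(f"{a:.2f} act {np.arctan2(C[1]-p[1],p[0]-C[0])%6.283:.2f} r {np.hypot(*(p[:2]-C)):.4f} F {np.round(f,1)} w {get_grip_width():.3f} t {get_time():.1f}",hit)
        if hit:break
E
python3 - <<'E'
from h import *
command_gripper(0.0);print(get_grip_width()*88,get_tcp_pos(),get_ft_force(),get_time())
p=get_tcp_pos();a=np.arctan2(.185-p[1],p[0]-.5185);print(a)
wind(a,a+1.2,5)
E
```

```text
27.968857238479497 [0.53097049 0.12550151 0.12797825] [-0.39505871  0.01948618 -0.54802375] 6.2
1.3641935877115268
1.60 act 1.62 r 0.0603 F [-1.9 -2.6  0.2] w 0.315 t 6.5 False
1.84 act 1.85 r 0.0599 F [-2.2  0.1  0.5] w 0.316 t 6.8 False
2.08 act 2.09 r 0.0596 F [-1.2  3.  -0.8] w 0.314 t 7.1 False
2.32 act 2.33 r 0.0592 F [ 1.9  4.7 -3.8] w 0.314 t 7.4 False
2.56 act 2.57 r 0.0589 F [ 4.4  5.  -7.1] w 0.321 t 7.7 False
```

Forces are low and the grip is held at 28 mm. A quick look before continuing.

Run:
```python
from h import *
cv2.imwrite("pics/mid.png",cv2.hconcat([read_camera("side")[120:320,120:376],read_camera("wrist")[92:292,128:384]])[:,:,::-1])
print(get_ft_force(),get_ft_torque(),get_tcp_pos(),get_time())
```

```text
[ 3.73778437  5.14916809 -6.09947359] [ 0.78699284 -0.69257655 -0.10348164] [0.46912118 0.15292547 0.12805857] 7.7583
```

View pics/mid.png

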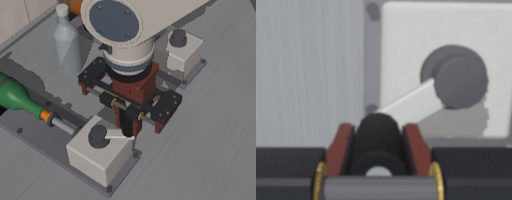

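The crank follows, with the arm pointing towards the grip in both views. The small inward force suggests my centre is off by about 1 mm, so I'll shift it and continue.

```bash
sed -i 's/^C=.*/C=np.array([.5193,.1858]);R=.06/' h.py
python3 - <<'E'
from h import *
p=get_tcp_pos();a=np.arctan2(C[1]-p[1],p[0]-C[0])%6.2832
wind(a,7.5,21)
E
```

```text
2.80 act 2.80 r 0.0596 F [ 3.3  2.8 -5.2] w 0.314 t 8.1 False
3.03 act 3.04 r 0.0592 F [ 4.4  2.4 -5.6] w 0.317 t 8.3 False
3.27 act 3.27 r 0.0590 F [ 5.8  1.3 -5.5] w 0.313 t 8.6 False
3.50 act 3.51 r 0.0588 F [ 7.2 -1.3 -6.1] w 0.318 t 8.9 False
3.74 act 3.75 r 0.0587 F [ 7.1 -2.2 -5.7] w 0.314 t 9.2 False
3.97 act 3.98 r 0.0586 F [ 6.3 -4.2 -4.3] w 0.316 t 9.5 False
4.21 act 4.21 r 0.0586 F [ 4.2 -4.6 -1.9] w 0.314 t 9.8 False
4.44 act 4.45 r 0.0587 F [ 3.2 -5.2 -0.9] w 0.315 t 10.1 False
4.68 act 4.68 r 0.0589 F [ 1.5 -5.7  0.2] w 0.312 t 10.4 False
4.91 act 4.92 r 0.0591 F [ 0.9 -4.4  1.3] w 0.313 t 10.7 False
5.15 act 5.16 r 0.0594 F [ 0.1 -5.1  1.9] w 0.315 t 11.0 False
5.38 act 5.40 r 0.0598 F [-1.  -4.   1.7] w 0.316 t 11.3 False
5.62 act 5.63 r 0.0600 F [-0.4 -3.6  0.8] w 0.314 t 11.6 False
5.85 act 5.86 r 0.0604 F [ 1.  -2.1 -0.6] w 0.315 t 11.8 False
6.09 act 6.10 r 0.0606 F [ 3.  -1.3 -1.7] w 0.317 t 12.1 False
6.32 act 0.05 r 0.0609 F [ 5.8 -2.1 -4.3] w 0.316 t 12.4 False
6.56 act 0.28 r 0.0611 F [ 6.3 -4.3 -3.7] w 0.315 t 12.7 False
6.79 act 0.52 r 0.0612 F [ 5.9 -4.8 -3.1] w 0.311 t 13.0 False
7.03 act 0.75 r 0.0613 F [ 4.3 -7.9 -3. ] w 0.314 t 13.3 False
7.26 act 0.99 r 0.0613 F [ 2.8 -9.3 -2.3] w 0.317 t 13.6 False
7.50 act 1.24 r 0.0612 F [ 0.8 -9.5 -0.1] w 0.318 t 13.9 False
```

Now creep to the end stop, watching the tangential force.

Run:
```python
from h import *
b=None
for a in np.arange(7.56,8.3,.05):
    movel([C[0]+.061*np.cos(a),C[1]-.061*np.sin(a),.128],v=.05,until_force=25)
    p=get_tcp_pos();f=get_ft_force();t=-(f[:2]@[-np.sin(a),-np.cos(a)])
    if b is None:b=t
    print(f"{a:.2f} act {np.arctan2(C[1]-p[1],p[0]-C[0])+6.283:.3f} r {np.hypot(*(p[:2]-C)):.4f} Ft {t:.1f} F {np.round(f,1)} t {get_time():.1f}")
    if t-b>18:break
cv2.imwrite("pics/end.png",cv2.hconcat([read_camera("side")[120:320,60:316],read_camera("wrist")[92:292,128:384]])[:,:,::-1])
```

```text
7.56 act 7.571 r 0.0613 Ft -1.2 F [ 0.4 -5.6 -1. ] t 14.1
7.61 act 7.614 r 0.0613 Ft -0.1 F [ 1.3 -5.8 -0.3] t 14.4
7.66 act 7.663 r 0.0612 Ft 0.5 F [ 1.6 -5.7 -1. ] t 14.6
7.71 act 7.714 r 0.0612 Ft 0.7 F [ 1.4 -4.9 -0.5] t 14.9
7.76 act 7.765 r 0.0612 Ft -0.8 F [-0.4 -4.8  0.3] t 15.1
7.81 act 7.815 r 0.0611 Ft 0.1 F [ 0.4 -5.1  0.6] t 15.4
7.86 act 7.853 r 0.0611 Ft 1.5 F [ 1.5 -5.  -1.4] t 15.6
7.91 act 7.859 r 0.0610 Ft 11.3 F [10.9 -6.3 -8.7] t 15.9
7.96 act 7.866 r 0.0607 Ft 20.2 F [ 19.5  -8.1 -15.9] t 16.1
```

View pics/end.png

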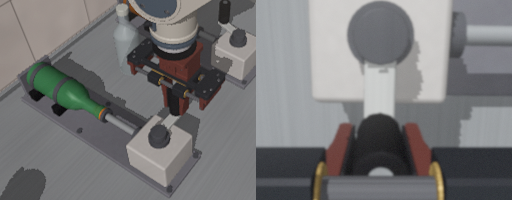

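The stop was felt at about 7.855, with tangential force rising from 1.5 to 20 N, and the stopper looks fully in. I'll ease the load while keeping a slight forward bias, then open, rise and check.

Run:
```python
from h import *
a=7.88
movel([C[0]+.0605*np.cos(a),C[1]-.0605*np.sin(a),.128],v=.03);print(get_ft_force())
command_gripper(1.0);p=get_tcp_pos();print(p,get_grip_width())
print(movel([p[0],p[1],.30],v=.15,until_force=10))
movel([.40,-.02,.36],v=.25)
wait(.5);print(get_time(),get_tcp_pos(),get_ft_force())
t=read_camera("top");s=read_camera("side")
cv2.imwrite("pics/f.png",cv2.hconcat([cv2.resize(t[30:240,130:350],None,fx=1.8,fy=1.8)[:378],cv2.resize(s[90:300,70:290],None,fx=1.8,fy=1.8)[:378]])[:,:,::-1])
```

```text
[ 5.9390822  -7.08552656 -2.92244884]
[0.51770848 0.1252877  0.12799816] 0.9990426131383342
False
20.3167 [ 0.40008082 -0.01983588  0.35986267] [-0.04555547 -0.09296412  0.4183075 ]
```

View pics/f.png

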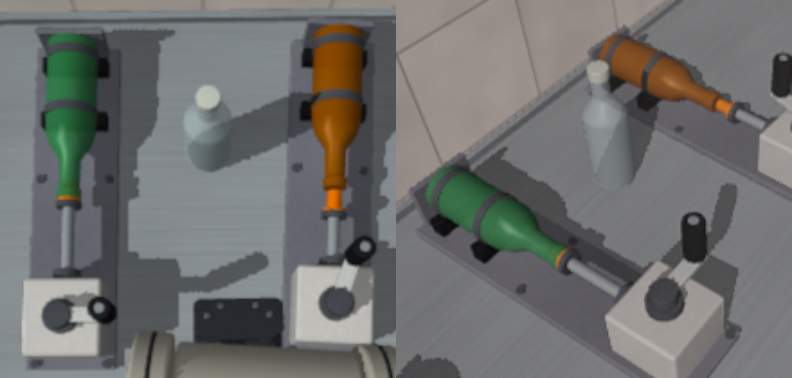

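The crank now points along −y. Only the thin orange rim shows at the green mouth, against a long stopper on the amber one, and the amber crank is unchanged. A final numeric check, then I hand in.

Run:
```python
from h import *
g=onz("top",100/1.8+130,309/1.8+30,.175);print(g,6.283+np.arctan2(C[1]-g[1],g[0]-C[0]))
print(get_time());job_done()
```

```text
[0.51776929 0.12350944 0.175     ] 7.87836504083674
20.4167
the job is handed in; nothing more can be done
```

I wound the green press's crank clockwise from about 1.36 rad to its end stop, let go, moved the arm clear and handed the job in at 20.4 s.

- **End stop:** I felt it at about 7.855 rad (nominal 7.85), where the tangential force rose from 1.5 to 20 N. The gripper held the grip at 28 mm throughout the winding.
- **After letting go:** the top camera puts the crank at about 7.88 rad, which agrees within pixel error. Only a thin orange rim of the stopper shows at the green bottle's mouth.
- **Everything else:** by eye, the amber crank and the other objects look unmoved, and the tool's force reading was back near zero.
- **Centre estimate:** my first estimate of the crank axis was about 1 mm off. It showed up as 5–10 N of side force while winding, well inside the limits. I corrected for part of it.

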